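# Roll a sample tube label-up and present its window to the upward-looking camera

## Robot

A 6-joint arm with a two-finger parallel gripper is mounted at the origin on the work surface. World frame = base frame: x ahead of the robot, y to its left, z up, the work surface at z = 0. Lengths are in m, angles in degrees, forces in N, time in s.
With the tool pointing down it reaches from about 0.35 to 0.875 m from the base axis. Payload 4.2 kg.
Tool frame: the origin (TCP) lies where the fingers leave the gripper's body, on its centre line; the fingertips stand 70 mm ahead of it and the grasp point (between the pads) lies 51 mm ahead of it; z points along the fingers, y is the direction in which the jaws open and shut (so a half turn about z gives the same grasp; the last joint's range is limited). The gripper opens to 87 mm and grips with 3 to 60 N. Pads are 19 mm wide; open, the fingers measure 117 mm over their backs; the gripper's body (75 mm by 190 mm) begins 51 mm behind the grasp point.
Start: joints at [-53.996, 22.042, 0.453, 0, -68.411, -14.817], TCP at [0.226, -0.583, 0.292] pointing down, gripper open.
Joint ranges: [-179.83, 179.83], [-69.29, 118.12], [-61.27, 80.66], [-181.25, 117.63], [-171.15, -9.14], [-177.46, 177.46]. Speed limits (degrees/s): [159.86, 159.86, 180, 180, 180, 180].

## Interface

Orientations are given as a 3x3 rotation matrix whose columns are the frame's x, y, z axes.
In Python, from station import sense, capture, camera_model, finish_job gives the robot as it stands.
- The arm moves only by the shell command python3 -m inch 'ROWS'. ROWS is JSON, a list of rows, each an object with "hand": the closure, from 0 (fully open) to 1 (shut); "slide": the shift along the world's x, y, z in cm, a list of three; "yaw": the turn about the world's z in rad. A call has 1 to 10 rows; each row is the pose to reach, as a shift and turn from the pose commanded when the call began; what a row does not reach only later rows make up. A row lasts 1/8 s, in which the tool goes at most 62.5 mm and 10.7 degrees, less where a joint would pass 70% of its speed; a pose out of reach is approached as far as the arm can. A call with a gripper value outside its range is refused whole. The fingers move at their own pace and stop on an object; the grip force is fixed at half the most. Time passes only in rows, so rows that repeat a pose let the fingers close. It gives the time, the measured TCP pose, the force and the opening at its end, in the units of the state.
- sense(): the state, without advancing time (a new reading comes with each control period).
- capture(name): name is "side" or "top"; returns the picture (480x640x3 uint8, blue, green, red); there is no depth.
- camera_model(name): a dict with "mtx" (3x3 intrinsics, pixels), "k1" (the pictures are not rectified: a ray, as slopes to the right and down, at radius r is drawn at 1 + k1 r^2 times it, then the intrinsics apply), "xyz" and "orientation" of the camera in the world. Camera axes: x right, y up, looking along -z (the intrinsics and any distortion apply to the point x, -y, -z); pixel columns grow to the right and rows downward; lengths in m; the calibration is good to about 2 mm. A picture is of the moment at which its call begins. camera_model takes no time and is no camera call.
- finish_job(): hands the job in, once; it reports no verdict.
The state is a dict: "time_s": time; "joints": joint angles; "joint_velocities": joint speeds; "effort": joint torques, N m; "tcp_pos": TCP position; "ee_rot": TCP orientation; "wrist_force": force on the tool from outside, world axes, zero at the start; "moment": the same for the moment, N m; "gripper_width": opening from 0.0 (shut) to 1.0 (fully open).
Only numpy, scipy, OpenCV 4.12 (cv2) and the standard library are available. Lean on these libraries where they do the work, as an engineer would, in place of code of your own. Each camera call takes 0.05 s, during which the arm holds its last target. There are 200 camera calls.

## Task

Without lifting the long sample tube, roll it over along the bench until its paper label is squarely on top, so that the dark window opposite faces down. Then pick it up and hold it still over the upward-looking camera box, label still up, level, centred over the glass and parallel to its long side, with the tube's centre line 15 cm above the glass. Finish while still holding it there, and leave the other things on the bench where they are.

Things in the scene. Friction and masses are not known exactly. Their poses are not given: they have to be found in the camera images.
- tube: the long sample tube, lying on the bench: 130 mm long, 0.11 to 0.22 kg. Round grey middle, 30 mm diameter, 90 mm long; a white twelve-sided cap (20 mm long, 36 mm across flats) at each end. Rests on any flat, axis 18 mm above the bench; rolls in steps of 30 degrees, 9.6 mm each. Origin: its centre, on the axis. x: along the tube. z: out through the label (up when the label is on top).
- tube_label (a point): middle of the white paper label (77 mm long, 23 mm wide round the tube) on the long tube's grey middle, 15 mm from the axis. At the start it points 120 degrees away from up, down to one side; squarely up, the tube rests on a flat.
- tube_window (a point): middle of the narrow dark window (77 x 13 mm) along the long tube, exactly opposite the label, 15 mm from the axis
- camera_unit: the upward-looking camera: a fixed grey box, 130 x 95 mm and 60 mm high, with an oblong glass (90 x 30 mm) between two white light strips in its black top. Origin: centre of its underside. x axis: horizontal, along the long side of the box and of the glass; z up.
- glass (a point): centre of the camera's glass, on top of the box, 60 mm above the bench
- short_tube: bystander: a sample tube of the same make but short (64 mm long), standing on end; origin: centre of its underside
- flask: bystander: conical glass flask, base 80 mm across, 122 mm high; origin: centre of its underside
- beaker: bystander: open glass beaker, 70 mm across, 90 mm high; origin: centre of its underside
- wash_bottle: bystander: blue wash bottle, 66 mm across, 210 mm high with its bent spout; origin: centre of its underside
- dish: bystander: shallow glass dish, 90 mm across, 16 mm high; origin: centre of its underside
- spatula: bystander: narrow double-ended steel laboratory spatula lying flat, 170 mm long, 5 mm thick; origin: centre of its underside

How it is judged (in metres and radians):
On the way:
1. the long tube lies on the bench with its label up, within 17 degrees (angle between tube's own z axis and vertical below 0.3 rad and height (world z) of tube below 0.024 m), for 0.2 s.
At the end, for the whole second after the job is handed in: Tube held still in the fingers only: centre within 15 mm sideways and 15 mm in height of the point 150 mm above the glass centre, label up within 17 degrees, level within 8.5, parallel to the glass within 11 (either end first); other loose things within 25 mm of their start (angle between tube's own z axis and vertical below 0.3 rad and angle between the x axis of tube and the x axis of camera_unit, either way round below 0.2 rad and angle between tube's own x axis and vertical between 1.42 and 1.72 rad and horizontal distance between tube and glass below 0.015 m and height (world z) of tube between 0.195 and 0.225 m and linear speed of tube below 0.03 m/s and angular speed of tube below 0.2 rad/s and contact force between tube and the fingers above 1 N and contact force between tube and camera_unit below 0.1 N and contact force between tube and short_tube below 0.1 N and contact force between tube and flask below 0.1 N and contact force between tube and beaker below 0.1 N and contact force between tube and wash_bottle below 0.1 N and distance of each of short_tube, flask, beaker, wash_bottle, dish, spatula from where it was at the start of the episode below 0.025 m); the arm keeps its last pose, push and grip.
It fails at once if the long tube is raised off the bench (centre above 45 mm) while its label does not point up (more than 34 degrees off) (height (world z) of tube above 0.045 m and angle between tube's own z axis and vertical above 0.6 rad).
It fails at once if another loose thing on the bench is moved by more than 25 mm (distance of any of short_tube, flask, beaker, wash_bottle, dish, spatula from where it was at the start of the episode above 0.025 m).
It also fails if it takes over 64 s, if anything falls off the work surface, if the arm or the gripper's body presses on something with over 40 N, if the wrist force passes 120 N, or if a joint passes its speed limit or range.

## Working session

There is one attempt and no reset: what is moved stays moved. The work goes in short steps, Python scripts to look and compute and a shell command to move; the robot and the scene stay as the last step left them, time stands still between calls to the robot, and variables do not carry over. Pictures are saved under pics/ and viewed, about 8 in all and at most 12, crops included, and the job is handed in when it is done.

```bash
mkdir -p pics; ls; python3 - <<'E'
from station import *
import cv2
for n in("side","top"):
    cv2.imwrite(f"pics/{n}0.png",capture(n)); m=camera_model(n); print(n,m)
s=sense(); print(s)
E
```

```text
pics
side {'mtx': array([[435.99460782,   0.        , 326.3445633 ],
       [  0.        , 435.99460782, 234.72396862],
       [  0.        ,   0.        ,   1.        ]]), 'k1': -0.012142623781854971, 'xyz': array([0.30365599, 0.45173913, 0.64566454]), 'orientation': array([[-0.86140984,  0.37411197, -0.34353067],
       [-0.50790765, -0.63675574,  0.58014821],
       [-0.00170473,  0.67422723,  0.73852199]])}
top {'mtx': array([[434.04745249,   0.        , 325.92466824],
       [  0.        , 434.04745249, 246.58544875],
       [  0.        ,   0.        ,   1.        ]]), 'k1': -0.027419409370417563, 'xyz': array([ 0.49398202, -0.01242135,  0.93757471]), 'orientation': array([[-0.02937394,  0.99520768, -0.09326756],
       [-0.9992924 , -0.03143063, -0.02065942],
       [-0.02349187,  0.09259471,  0.99542672]])}
{'time_s': 0.1, 'joints': array([-5.39956793e+01,  2.20873363e+01,  3.88169914e-01, -2.30177195e-02,
       -6.84104924e+01, -1.48169364e+01]), 'joint_velocities': array([-0.00578718, -0.06964701,  0.25361901,  0.09571553,  0.16651615,
       -0.02437455]), 'effort': array([-1.08552194e-03, -3.91689384e+01,  1.87934107e+01,  4.23192412e+00,
        1.34747013e-02, -6.14810074e-05]), 'tcp_pos': array([ 0.22576688, -0.58238148,  0.29126831]), 'ee_rot': array([[-9.32456894e-01, -3.61280312e-01, -8.22873479e-04],
       [-3.61281226e-01,  9.32455227e-01,  1.76786524e-03],
       [ 1.28597772e-04,  1.94574687e-03, -9.99998099e-01]]), 'wrist_force': array([-0.56128559, -0.54004644, -0.91835197]), 'moment': array([ 0.00739488, -0.00010112,  0.01094972]), 'gripper_width': 0.9990206214829559}
```

View pics/side0.png

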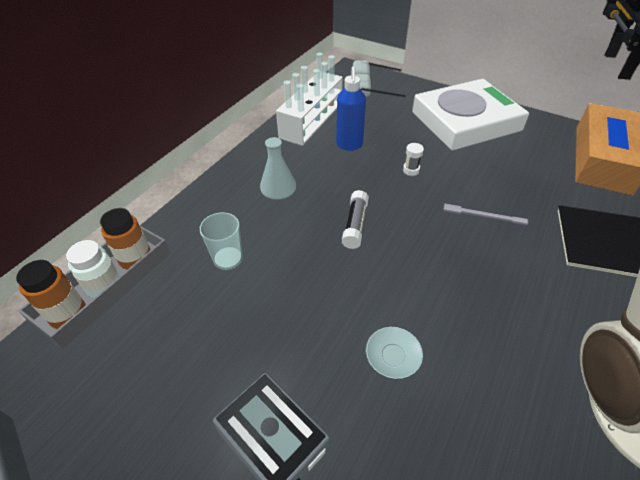

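View pics/top0.png

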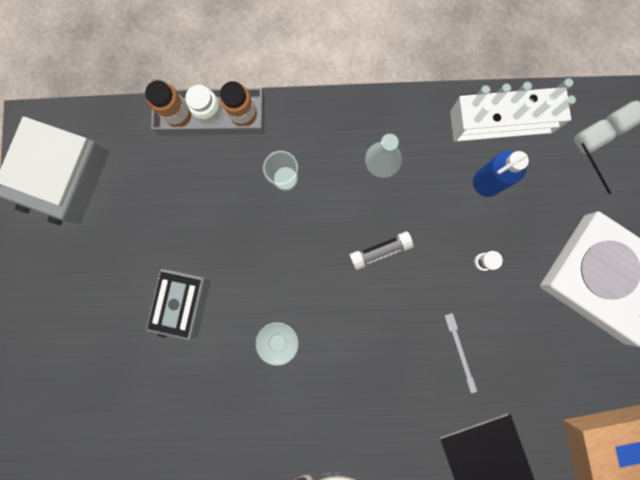

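```bash
cat > h.py <<'E'
import numpy as np, cv2
from station import *
M={n:camera_model(n) for n in("side","top")}
def ray(n,p):
    m=M[n]; K=m["mtx"]; q=np.array([(p[0]-K[0,2])/K[0,0],(p[1]-K[1,2])/K[1,1]]); u=q.copy()
    for _ in range(8): u=q/(1+m["k1"]*u@u)
    d=m["orientation"]@np.array([u[0],-u[1],-1]); return m["xyz"],d/np.linalg.norm(d)
def plane(n,p,z):
    o,d=ray(n,p); return o+d*(z-o[2])/d[2]
def tri(ps,pt):
    (a,u),(b,v)=ray("side",ps),ray("top",pt)
    t=np.linalg.lstsq(np.c_[u,-v],b-a,rcond=None)[0]; A=a+t[0]*u;B=b+t[1]*v
    return (A+B)/2,np.linalg.norm(A-B)
def white(im,box,thr=190,amin=15):
    x0,y0,x1,y1=box; g=im[y0:y1,x0:x1].min(2)
    n,l,s,c=cv2.connectedComponentsWithStats((g>thr).astype(np.uint8))
    r=[]
    for i in range(1,n):
        if s[i,4]>=amin:
            pts=np.argwhere(l==i)[:,::-1]+[x0,y0]
            r.append((s[i,4],c[i]+[x0,y0],cv2.minAreaRect(pts.astype(np.float32))))
    return r
def crop(im,box,f,name):
    x0,y0,x1,y1=box; return cv2.imwrite(name,cv2.resize(im[y0:y1,x0:x1],None,fx=f,fy=f,interpolation=cv2.INTER_CUBIC))
E
python3 - <<'E'
from h import *
s=cv2.imread("pics/side0.png");t=cv2.imread("pics/top0.png")
for im,b in((s,(335,180,375,255)),(t,(340,225,420,275)),(s,(215,372,315,480)),(t,(147,268,205,342))):
    print(b)
    for r in white(im,b): print(r[0],r[1].round(1),np.round(r[2][0],1),np.round(r[2][1],1),round(r[2][2],1))
a=cv2.resize(s[180:260,320:400],(400,400),interpolation=2);b=cv2.resize(t[215:285,342:422],(400,350),interpolation=2)
b=cv2.copyMakeBorder(b,0,50,0,0,0);cv2.imwrite("pics/crop0.png",np.hstack([a,b]))
E
```

```text
(335, 180, 375, 255)
91 [358.3 194.4] [357.9 194.3] [ 8.5 14.4] 85.9
116 [350.6 232.5] [350.5 232.5] [ 9. 15.] 90.0
(340, 225, 420, 275)
145 [405.3 239. ] [405.5 239. ] [14.8 10.7] 63.4
148 [356.8 258.4] [357.3 258.6] [14.8 10.7] 63.4
(215, 372, 315, 480)
481 [287.2 411.6] [286.8 411.2] [65.2  7.4] 46.1
531 [253.6 445. ] [253.1 444. ] [68.4  8.2] 49.4
(147, 268, 205, 342)
214 [159.5 301.3] [159.5 301.3] [ 4.8 44.4] 13.2
213 [187.  307.4] [187.  307.4] [ 4.8 44.4] 13.1
```

View pics/crop0.png

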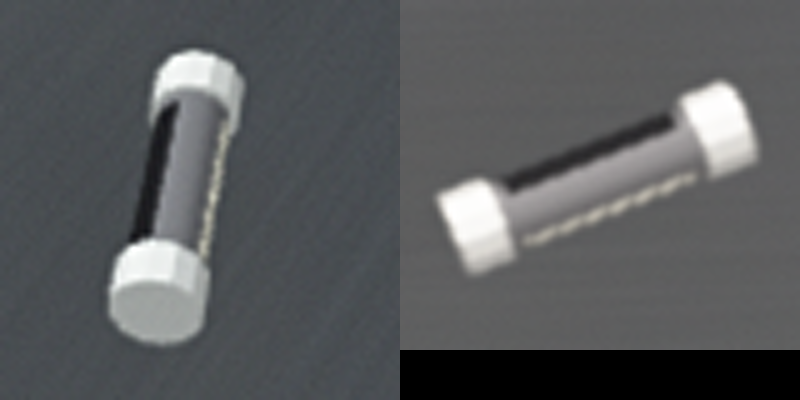

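The crop shows the dark window on the far (+x, upper) flank and the label's edge low on the near (-x) flank. So it must roll four steps towards +x.

```bash
python3 - <<'E'
from h import *
A,e=tri((358.3,194.4),(405.3,239));B,f=tri((350.6,232.5),(356.8,258.4))
print("caps",A,e,B,f)
a=plane("top",(405.5,239),.025);b=plane("top",(357.2,258.5),.025);d=a-b
print("top plane",a,b,(a+b)/2,"axis ang",np.degrees(np.arctan2(d[1],d[0])))
C,e=tri((287,411.4),(187,307.4));D,f=tri((253.4,444.5),(159.5,301.3));print("strips",C,e,D,f,"mid",(C+D)/2)
p=[plane("top",q,.06) for q in((187,307.4),(159.5,301.3))];print((p[0]+p[1])/2)
d=p[0]-p[1];print("strip normal ang",np.degrees(np.arctan2(d[1],d[0])))
# long direction from rect
for c in((187,307.4),(159.5,301.3)):
    t=np.radians(13.1);v=np.array([-np.sin(t),np.cos(t)])*20
    d=plane("top",c-v,.06)-plane("top",c+v,.06);print("long",np.degrees(np.arctan2(d[1],d[0])))
E=sense()["ee_rot"];print("jaw ang",np.degrees(np.arctan2(E[1,1],E[0,1])))
E
```

```text
caps [ 0.5889854  -0.15998048  0.03381322] 0.0007436300383707917 [ 0.55164697 -0.05738232  0.03358721] 0.000628344197419631
top plane [ 0.59024441 -0.16169359  0.025     ] [ 0.55224943 -0.05851606  0.025     ] [ 0.57124692 -0.11010482  0.025     ] axis ang -69.78384046728361
strips [0.46081066 0.29167997 0.05719081] 0.0009972183459937124 [0.47442887 0.34832951 0.05738573] 0.001491493588672479 mid [0.46761976 0.32000474 0.05728827]
[0.46824452 0.31930016 0.06      ]
strip normal ang -103.65333335829285
long -13.545514622437157
long -13.26487090078446
jaw ang 111.17888719850069
```

```bash
python3 -m inch '[{"hand":1,"slide":[33.5,47,0],"yaw":1.554},{"hand":1,"slide":[33.5,47,0],"yaw":1.554},{"hand":1,"slide":[33.5,47,0],"yaw":1.554},{"hand":1,"slide":[33.5,47,0],"yaw":1.554},{"hand":1,"slide":[33.5,47,0],"yaw":1.554},{"hand":1,"slide":[33.5,47,0],"yaw":1.554},{"hand":1,"slide":[33.5,47,0],"yaw":1.554},{"hand":1,"slide":[33.5,47,-8],"yaw":1.554},{"hand":1,"slide":[33.5,47,-15],"yaw":1.554},{"hand":1,"slide":[33.5,47,-15],"yaw":1.554}]'
python3 -m inch '[{"hand":1,"slide":[0,0,0],"yaw":0},{"hand":1,"slide":[0,0,0],"yaw":0},{"hand":1,"slide":[0,0,0],"yaw":0},{"hand":1,"slide":[0,0,0],"yaw":0}]'
```

```text
time_s: 1.35
tcp_pos: [0.5542, -0.1215, 0.1584]
ee_rot: [[0.347, -0.938, 0.001], [-0.938, -0.347, 0.0], [0.0, -0.001, -1.0]]
wrist_force: [0.4, 0.1, -0.0]
gripper_width: 0.023
time_s: 1.85
tcp_pos: [0.5538, -0.1237, 0.1613]
ee_rot: [[0.345, -0.939, 0.003], [-0.939, -0.345, 0.0], [0.001, -0.003, -1.0]]
wrist_force: [-0.3, -0.6, -0.9]
gripper_width: 0.003
```

```bash
python3 -m inch '[{"hand":1,"slide":[0.7,1.1,-3],"yaw":0},{"hand":1,"slide":[0.7,1.1,-5],"yaw":0},{"hand":1,"slide":[0.7,1.1,-5],"yaw":0},{"hand":1,"slide":[0.7,1.1,-5],"yaw":0}]'
python3 -m inch '[{"hand":1,"slide":[0,0,-0.5],"yaw":0},{"hand":1,"slide":[0,0,-0.8],"yaw":0},{"hand":1,"slide":[0,0,-0.8],"yaw":0}]'
python3 - <<'E'
from h import *
a=capture("side")[180:260,320:400];b=capture("top")[215:285,342:422]
cv2.imwrite("pics/c1.png",np.hstack([cv2.resize(a,(400,400),interpolation=2),cv2.copyMakeBorder(cv2.resize(b,(400,350),interpolation=2),0,50,0,0,0)]))
E
```

```text
time_s: 2.35
tcp_pos: [0.5613, -0.1123, 0.111]
ee_rot: [[0.346, -0.938, 0.002], [-0.938, -0.346, -0.0], [0.001, -0.002, -1.0]]
wrist_force: [0.6, 1.2, 0.9]
gripper_width: 0.007
time_s: 2.72
tcp_pos: [0.5612, -0.1119, 0.1029]
ee_rot: [[0.346, -0.938, 0.002], [-0.938, -0.346, -0.0], [0.001, -0.001, -1.0]]
wrist_force: [-1.0, 0.4, 5.5]
gripper_width: 0.008
```

View pics/c1.png

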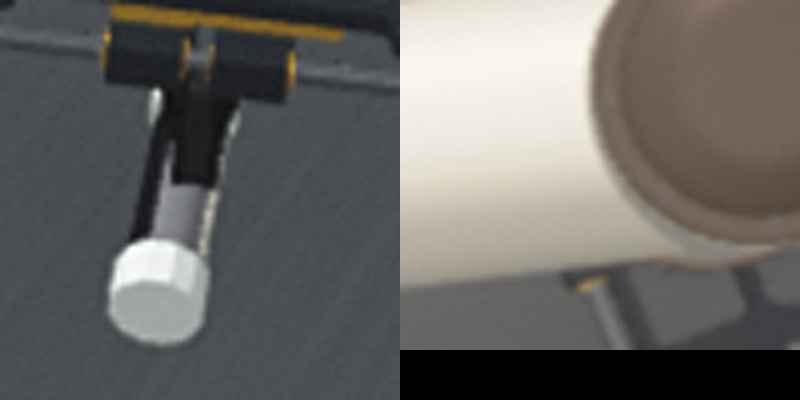

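The fingertips rest on the grey middle with 5.5 N. Now I'll press slightly and drag.

```bash
python3 -m inch '[{"hand":1,"slide":[0,0,-0.1],"yaw":0},{"hand":1,"slide":[0.45,0.16,-0.1],"yaw":0},{"hand":1,"slide":[0.9,0.33,-0.1],"yaw":0},{"hand":1,"slide":[1.35,0.5,-0.1],"yaw":0},{"hand":1,"slide":[1.8,0.65,-0.1],"yaw":0}]'
python3 -m inch '[{"hand":1,"slide":[0.45,0.16,0],"yaw":0},{"hand":1,"slide":[0.9,0.33,0],"yaw":0},{"hand":1,"slide":[1.35,0.5,0],"yaw":0},{"hand":1,"slide":[1.8,0.65,0],"yaw":0}]'
python3 - <<'E'
from h import *
cv2.imwrite("pics/c2.png",cv2.resize(capture("side")[170:260,310:410],(600,540),interpolation=2))
E
```

```text
time_s: 3.45
tcp_pos: [0.5802, -0.1051, 0.1032]
ee_rot: [[0.347, -0.938, 0.004], [-0.938, -0.347, -0.0], [0.002, -0.003, -1.0]]
wrist_force: [-2.5, 2.7, 12.0]
gripper_width: 0.004
time_s: 3.95
tcp_pos: [0.5982, -0.0987, 0.1027]
ee_rot: [[0.347, -0.938, 0.004], [-0.938, -0.347, -0.0], [0.002, -0.003, -1.0]]
wrist_force: [-0.7, 2.9, 7.9]
gripper_width: 0.007
```

View pics/c2.png

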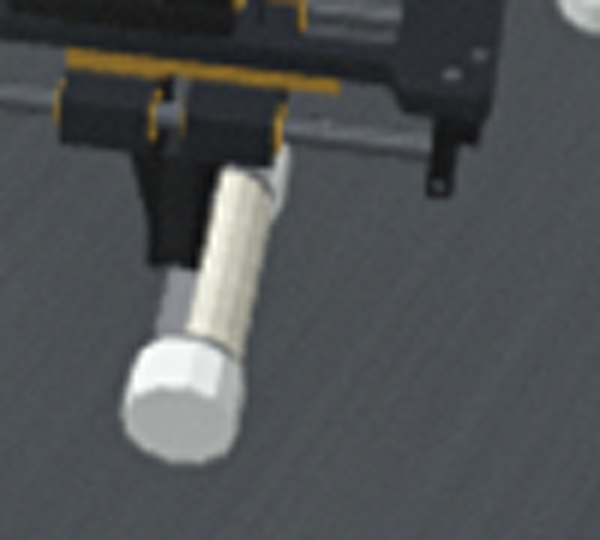

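It rolled about 60°: the label strip is now up on the near flank. I'll repeat the stroke.

```bash
python3 -m inch '[{"hand":1,"slide":[0,0,1.5],"yaw":0},{"hand":1,"slide":[-1.85,-0.65,1.5],"yaw":0},{"hand":1,"slide":[-1.85,-0.65,1.5],"yaw":0},{"hand":1,"slide":[-1.85,-0.65,0.3],"yaw":0},{"hand":1,"slide":[-1.85,-0.65,0],"yaw":0},{"hand":1,"slide":[-1.85,-0.65,0],"yaw":0}]'
python3 -m inch '[{"hand":1,"slide":[0.45,0.16,0],"yaw":0},{"hand":1,"slide":[0.9,0.33,0],"yaw":0},{"hand":1,"slide":[1.35,0.5,0],"yaw":0},{"hand":1,"slide":[1.8,0.65,0],"yaw":0}]'
python3 -m inch '[{"hand":1,"slide":[0.45,0.16,0],"yaw":0},{"hand":1,"slide":[0.9,0.33,0],"yaw":0},{"hand":1,"slide":[1.35,0.5,0],"yaw":0},{"hand":1,"slide":[1.8,0.65,0],"yaw":0},{"hand":1,"slide":[1.8,0.65,1],"yaw":0},{"hand":1,"slide":[1.8,0.65,8],"yaw":0},{"hand":0,"slide":[1.8,0.65,8],"yaw":0},{"hand":0,"slide":[1.8,0.65,8],"yaw":0}]'
python3 - <<'E'
from h import *
s=capture("side");t=capture("top");cv2.imwrite("pics/s3.png",s);cv2.imwrite("pics/t3.png",t)
cv2.imwrite("pics/c3.png",np.hstack([cv2.resize(s[160:260,310:410],(400,400),interpolation=2),cv2.resize(t[200:300,332:432],(400,400),interpolation=2)]))
for r in white(s,(335,170,380,255)): print(r[0],r[1])
E
```

```text
time_s: 4.75
tcp_pos: [0.5805, -0.1049, 0.1028]
ee_rot: [[0.348, -0.938, 0.005], [-0.938, -0.348, -0.001], [0.002, -0.004, -1.0]]
wrist_force: [-2.1, 2.2, 13.7]
gripper_width: 0.003
time_s: 5.25
tcp_pos: [0.5987, -0.0983, 0.103]
ee_rot: [[0.348, -0.938, 0.005], [-0.938, -0.348, -0.001], [0.002, -0.004, -1.0]]
wrist_force: [-2.1, 2.2, 15.0]
gripper_width: -0.0
time_s: 6.25
tcp_pos: [0.614, -0.0924, 0.1809]
ee_rot: [[0.345, -0.938, 0.001], [-0.938, -0.345, 0.0], [-0.0, -0.001, -1.0]]
wrist_force: [-0.7, 1.0, -0.2]
gripper_width: 0.151
87 [340.93103448 191.73563218]
159 [337.76100629 208.7672956 ]
31 [336.41935484 230.41935484]
```

View pics/c3.png

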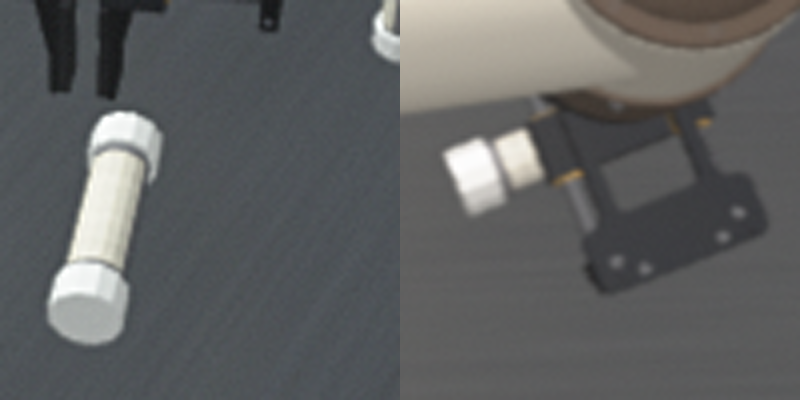

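The label is up in both views; I'll move aside to check it's squarely up and measure the grasp.

```bash
python3 -m inch '[{"hand":0,"slide":[-12,-6,6],"yaw":0},{"hand":0,"slide":[-20,-12,6],"yaw":0},{"hand":0,"slide":[-20,-12,6],"yaw":0},{"hand":0,"slide":[-20,-12,6],"yaw":0},{"hand":0,"slide":[-20,-12,6],"yaw":0},{"hand":0,"slide":[-20,-12,6],"yaw":0}]'
python3 - <<'E'
from h import *
s=capture("side");t=capture("top");cv2.imwrite("pics/s4.png",s);cv2.imwrite("pics/t4.png",t)
cv2.imwrite("pics/c4.png",np.hstack([cv2.resize(s[160:260,310:410],(400,400),interpolation=2),cv2.resize(t[200:280,342:422],(400,400),interpolation=2)]))
for thr in(190,150,215,225):
  for im,b in((s,(315,170,360,255)),(t,(335,205,420,270))):
    print(thr,[(r[0],r[1].round(1),np.round(r[2][1],1),round(r[2][2],1)) for r in white(im,b,thr)])
E
```

```text
time_s: 7.1
tcp_pos: [0.414, -0.2125, 0.2399]
ee_rot: [[0.345, -0.939, -0.001], [-0.939, -0.345, 0.0], [-0.001, 0.001, -1.0]]
wrist_force: [0.8, -0.3, 0.1]
gripper_width: 0.923
190 [(np.int32(96), array([340.3, 192. ]), array([ 8., 14.]), 90.0), (np.int32(393), array([334.1, 216.9]), array([15.1, 39.8]), 11.3)]
190 [(np.int32(136), array([398.4, 222.3]), array([14.3,  9.8]), 63.4), (np.int32(355), array([374.1, 232. ]), array([ 9.8, 37.3]), 68.2), (np.int32(137), array([349.9, 241.6]), array([13.9, 10.7]), 63.4)]
150 [(np.int32(825), array([335.4, 217.5]), array([18.5, 58.2]), 12.2)]
150 [(np.int32(847), array([374.3, 232.8]), array([17.1, 63.5]), 68.2)]
215 [(np.int32(63), array([338.6, 191.7]), array([ 6.7, 12. ]), 78.7), (np.int32(183), array([334.2, 211. ]), array([ 6.8, 27.9]), 14.0), (np.int32(81), array([329.4, 229.5]), array([ 8., 12.]), 90.0)]
215 [(np.int32(99), array([397.9, 221.2]), array([10.6,  9.7]), 68.2), (np.int32(239), array([373.9, 231.2]), array([ 7. , 35.7]), 69.0), (np.int32(101), array([349.5, 240.6]), array([10.7,  9.4]), 63.4)]
225 [(np.int32(59), array([338.6, 191.7]), array([ 6.4, 10.7]), 81.9), (np.int32(141), array([333.7, 210.9]), array([ 6.5, 27.5]), 15.5), (np.int32(74), array([329.1, 229.4]), array([ 6.9, 13.1]), 78.7)]
225 [(np.int32(89), array([397.9, 221. ]), array([9.8, 8.9]), 63.4), (np.int32(147), array([374. , 230.6]), array([ 5.4, 34.7]), 67.4), (np.int32(93), array([349.4, 240.5]), array([9.8, 9.5]), 68.2)]
```

View pics/c4.png

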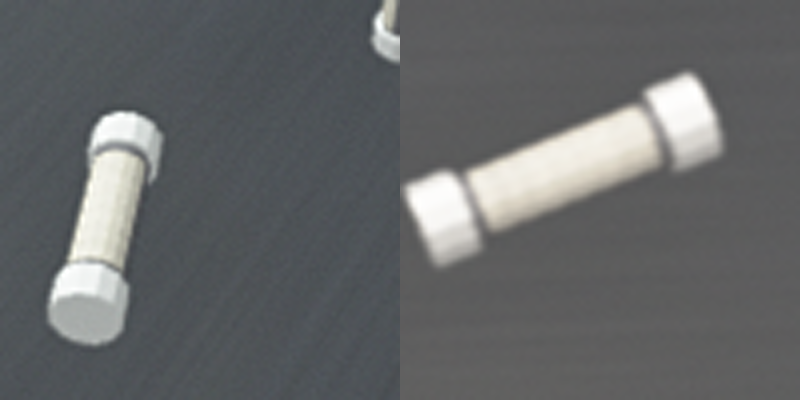

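```bash
python3 - <<'E'
from h import *
t=cv2.imread("pics/t4.png").astype(np.float32);s=cv2.imread("pics/s4.png").astype(np.float32)
def prof(im,n,a,b):
    a,b=np.array(a),np.array(b);u=(b-a)/np.linalg.norm(b-a);v=np.array([-u[1],u[0]]);c=(a+b)/2
    o=np.arange(-11,11.1,.5);L=np.arange(-12,12.1,1)
    P=c+L[None,:,None]*u+o[:,None,None]*v;P=P.astype(np.float32)
    q=cv2.remap(im,P[...,0],P[...,1],cv2.INTER_LINEAR).mean(1)
    print(n,v)
    for x,r in zip(o,q): print(x,r.round().astype(int),end=' ; ')
    print()
prof(t,"top",(398.4,222.3),(349.9,241.6))
A,e=tri((340.3,192),(398.4,222.3));print("far cap tri",A,e)
h=.03
a=plane("top",(398.4,222.3),h);b=plane("top",(349.9,241.6),h);d=a-b
print(a,b,(a+b)/2,np.degrees(np.arctan2(d[1],d[0])))
print("label mid tri", tri((334.7,211),(374.1,232)))
E
```

```text
top [-0.36973859 -0.92913582]
-11.0 [91 91 91] ; -10.5 [91 91 91] ; -10.0 [91 90 90] ; -9.5 [91 91 92] ; -9.0 [95 96 97] ; -8.5 [104 107 109] ; -8.0 [119 124 128] ; -7.5 [136 144 149] ; -7.0 [151 162 167] ; -6.5 [163 175 181] ; -6.0 [172 185 191] ; -5.5 [181 194 201] ; -5.0 [189 203 210] ; -4.5 [194 209 216] ; -4.0 [199 214 220] ; -3.5 [204 218 224] ; -3.0 [210 223 228] ; -2.5 [216 227 232] ; -2.0 [221 232 236] ; -1.5 [224 234 239] ; -1.0 [226 236 240] ; -0.5 [226 236 240] ; 0.0 [227 237 241] ; 0.5 [229 238 241] ; 1.0 [230 239 242] ; 1.5 [231 239 242] ; 2.0 [231 239 242] ; 2.5 [230 239 242] ; 3.0 [228 237 241] ; 3.5 [225 235 239] ; 4.0 [218 229 234] ; 4.5 [202 214 219] ; 5.0 [174 185 191] ; 5.5 [142 149 153] ; 6.0 [115 118 120] ; 6.5 [98 99 99] ; 7.0 [91 91 91] ; 7.5 [90 90 89] ; 8.0 [90 90 89] ; 8.5 [91 90 90] ; 9.0 [91 90 90] ; 9.5 [91 90 90] ; 10.0 [91 91 90] ; 10.5 [91 91 90] ; 11.0 [91 91 90] ; 
far cap tri [ 0.62458783 -0.14713339  0.03422727] 0.0006983234213121775
[ 0.62552086 -0.14762205  0.03      ] [ 0.58793962 -0.04423741  0.03      ] [ 0.60673024 -0.09592973  0.03      ] -70.0233386207742
label mid tri (array([ 0.60712966, -0.0953475 ,  0.03112367]), np.float64(0.001456671698121247))
```

```bash
python3 - <<'E'
from h import *
def prof(f,a,b,Ls,name,R=11):
    im=cv2.imread(f).astype(np.float32);a,b=np.array(a),np.array(b);u=(b-a)/np.linalg.norm(b-a);v=np.array([-u[1],u[0]]);c=(a+b)/2
    o=np.arange(-R,R+1,1.)
    P=(c+np.array(Ls,float)[None,:,None]*u+o[:,None,None]*v).astype(np.float32)
    q=cv2.remap(im,P[...,0],P[...,1],cv2.INTER_LINEAR).mean(1)
    print(name);print("off",o.astype(int));print("G  ",q[:,1].astype(int));print("r-b",(q[:,2]-q[:,0]).astype(int))
T4=((398.4,222.3),(349.9,241.6));T0=((405.3,239),(356.8,258.4))
prof("pics/t4.png",*T4,range(-10,11),"t4 mid");prof("pics/t4.png",*T4,(-19.5,19.5),"t4 ring")
prof("pics/t0.png" if 0 else "pics/top0.png",*T0,range(-10,11),"t0 mid");prof("pics/top0.png",*T0,(-19.5,19.5),"t0 ring")
S4=((340.3,192),(331.5,229.5))
prof("pics/s4.png",*S4,range(-5,6),"s4 mid")
S0=((358.3,194.4),(350.6,232.5));prof("pics/side0.png",*S0,range(-5,6),"s0 mid")
E
```

```text
t4 mid
off [-11 -10  -9  -8  -7  -6  -5  -4  -3  -2  -1   0   1   2   3   4   5   6
   7   8   9  10  11]
G   [ 91  90  95 124 162 185 203 214 222 231 235 237 239 239 237 229 185 118
  90  89  90  90  90]
r-b [ 0  0  2  8 15 19 21 21 17 15 14 13 11 11 12 15 16  5  0  0  0  0 -1]
t4 ring
off [-11 -10  -9  -8  -7  -6  -5  -4  -3  -2  -1   0   1   2   3   4   5   6
   7   8   9  10  11]
G   [ 92  97 100 100 110 120 126 139 152 160 169 168 176 179 167 154 134 114
 101  92  90  90  90]
r-b [ 0  0  1  2  3  4  4  5  6  7  7  6  6  6  6  5  4  2  0  0  0  0 -1]
t0 mid
off [-11 -10  -9  -8  -7  -6  -5  -4  -3  -2  -1   0   1   2   3   4   5   6
   7   8   9  10  11]
G   [ 92 102 135 159 137 113 116 128 139 148 154 160 151 107  59  44  52  73
  89  92  92  91  92]
r-b [ 0  1  8 12  8  2  2  2  2  2  2  3  2  1  0  0  0  0  0  0  0  0 -1]
t0 ring
off [-11 -10  -9  -8  -7  -6  -5  -4  -3  -2  -1   0   1   2   3   4   5   6
   7   8   9  10  11]
G   [ 96  99 106 109 109 110 117 129 140 149 154 161 168 166 155 140 125 110
 102  93  91  91  92]
r-b [ 0  0  2  4  3  1  2  2  2  2  3  3  3  3  3  2  2  1  0 -1  0  0  0]
s4 mid
off [-11 -10  -9  -8  -7  -6  -5  -4  -3  -2  -1   0   1   2   3   4   5   6
   7   8   9  10  11]
G   [ 82  79  77 107 162 179 198 212 216 227 235 236 237 240 241 242 220 129
  82  81  83  83  84]
r-b [-8 -8 -5  0 11 13 13 14 14 13  9  8  8  8  8  9 11  1 -8 -8 -8 -8 -8]
s0 mid
off [-11 -10  -9  -8  -7  -6  -5  -4  -3  -2  -1   0   1   2   3   4   5   6
   7   8   9  10  11]
G   [ 75  92 143 143  99  90 102 114 122 127 132 137 133  80  37  28  34  60
  76  76  76  76  76]
r-b [-8 -3  8  6 -2 -5 -5 -6 -6 -6 -6 -7 -7 -5 -4 -4 -4 -6 -8 -8 -8 -8 -8]
```

The displacement (39 mm, four steps of 9.6) and the cross-section profiles both say the label is squarely up: no grey is left on either flank. Now the grasp.

```bash
python3 -m inch '[{"hand":0,"slide":[6,3.6,-3],"yaw":0},{"hand":0,"slide":[12,7.2,-6],"yaw":0},{"hand":0,"slide":[19.3,11.65,-8],"yaw":0},{"hand":0,"slide":[19.3,11.65,-8],"yaw":0},{"hand":0,"slide":[19.3,11.65,-8],"yaw":0},{"hand":0,"slide":[19.3,11.65,-12],"yaw":0},{"hand":0,"slide":[19.3,11.65,-15],"yaw":0},{"hand":0,"slide":[19.3,11.65,-16.6],"yaw":0},{"hand":0,"slide":[19.3,11.65,-16.6],"yaw":0}]'
python3 -m inch '[{"hand":0.4,"slide":[0,0,0],"yaw":0},{"hand":0.55,"slide":[0,0,0],"yaw":0},{"hand":0.62,"slide":[0,0,0],"yaw":0},{"hand":0.8,"slide":[0,0,0],"yaw":0},{"hand":1,"slide":[0,0,0],"yaw":0},{"hand":1,"slide":[0,0,0],"yaw":0},{"hand":1,"slide":[0,0,0],"yaw":0},{"hand":1,"slide":[0,0,0],"yaw":0}]'
```

```text
time_s: 8.32
tcp_pos: [0.6065, -0.096, 0.0736]
ee_rot: [[0.346, -0.938, -0.003], [-0.938, -0.346, -0.0], [-0.001, 0.003, -1.0]]
wrist_force: [0.4, -0.3, 1.3]
gripper_width: 1.001
time_s: 9.32
tcp_pos: [0.6069, -0.096, 0.0746]
ee_rot: [[0.346, -0.938, -0.001], [-0.938, -0.346, -0.0], [-0.0, 0.001, -1.0]]
wrist_force: [-1.2, 0.2, 0.8]
gripper_width: 0.337
```

```bash
python3 -m inch '[{"hand":1,"slide":[0,0,1],"yaw":0},{"hand":1,"slide":[0,0,3],"yaw":0},{"hand":1,"slide":[0,0,6],"yaw":0},{"hand":1,"slide":[0,0,9],"yaw":0},{"hand":1,"slide":[0,0,12],"yaw":0},{"hand":1,"slide":[0,0,15],"yaw":0},{"hand":1,"slide":[0,0,18],"yaw":0},{"hand":1,"slide":[0,0,19.2],"yaw":0},{"hand":1,"slide":[0,0,19.2],"yaw":0}]'
python3 -m inch '[{"hand":1,"slide":[-1,3,0],"yaw":0.07},{"hand":1,"slide":[-2,6,0],"yaw":0.14},{"hand":1,"slide":[-3,9,0],"yaw":0.21},{"hand":1,"slide":[-4,12,0],"yaw":0.28},{"hand":1,"slide":[-5,15,0],"yaw":0.35},{"hand":1,"slide":[-6,18,0],"yaw":0.42},{"hand":1,"slide":[-7,21,0],"yaw":0.49},{"hand":1,"slide":[-8,24,0],"yaw":0.56},{"hand":1,"slide":[-9,27,0],"yaw":0.63},{"hand":1,"slide":[-10,30,0],"yaw":0.7}]'
python3 -m inch '[{"hand":1,"slide":[-1,3,0],"yaw":0.07},{"hand":1,"slide":[-2,6,0],"yaw":0.14},{"hand":1,"slide":[-3,9,0],"yaw":0.21},{"hand":1,"slide":[-3.9,11.5,0],"yaw":0.28},{"hand":1,"slide":[-3.9,11.5,0],"yaw":0.285},{"hand":1,"slide":[-3.9,11.5,0],"yaw":0.285},{"hand":1,"slide":[-3.9,11.5,0],"yaw":0.285},{"hand":1,"slide":[-3.9,11.5,0],"yaw":0.285}]'
python3 - <<'E'
from h import *
s=capture("side");t=capture("top");cv2.imwrite("pics/s5.png",s);cv2.imwrite("pics/t5.png",t)
cv2.imwrite("pics/c5.png",np.hstack([s[250:480,150:450],t[200:430,60:360]]))
E
```

```text
time_s: 10.45
tcp_pos: [0.6072, -0.0958, 0.2672]
ee_rot: [[0.346, -0.938, 0.002], [-0.938, -0.346, 0.0], [0.0, -0.002, -1.0]]
wrist_force: [-0.3, 0.6, -1.4]
gripper_width: 0.334
time_s: 11.7
tcp_pos: [0.5061, 0.2047, 0.2648]
ee_rot: [[0.87, -0.493, -0.003], [-0.493, -0.87, -0.002], [-0.002, 0.003, -1.0]]
wrist_force: [0.3, -0.0, -1.0]
gripper_width: 0.339
time_s: 12.7
tcp_pos: [0.4684, 0.3184, 0.2666]
ee_rot: [[0.973, -0.232, -0.0], [-0.232, -0.973, -0.0], [-0.0, 0.0, -1.0]]
wrist_force: [0.6, 0.2, -1.1]
gripper_width: 0.339
```

View pics/c5.png

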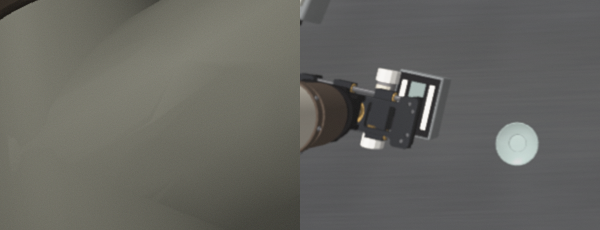

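The side camera is blocked by the arm; the top view shows both caps, at about (147,277) and (133,342), with the box just behind. I'll cast these at the tube's height.

```bash
python3 - <<'E'
from h import *
t=cv2.imread("pics/t5.png")
for r in white(t,(115,255,158,360),180): print(r[0],r[1].round(1),np.round(r[2],1) if 0 else r[2])
g=(t[255:360,115:158].min(2)>150);
a=None
w=sorted(white(t,(115,255,158,360),180),key=lambda r:-r[0])[:2]
P=[plane("top",r[2][0],.222) for r in w];d=P[0]-P[1]
print(P,(P[0]+P[1])/2,np.degrees(np.arctan2(d[1],d[0])),np.linalg.norm(d[:2]))
s=sense();print(s["time_s"],s["tcp_pos"],s["wrist_force"],s["joint_velocities"].round(2))
# bystander drift check: image difference outside the arm
t0=cv2.imread("pics/top0.png");d=cv2.absdiff(t,t0).max(2)
for n,(x0,y0,x1,y1) in dict(flask=(360,130,405,180),beaker=(260,150,302,192),bottle=(470,148,530,198),dish=(254,320,302,367),short=(472,248,504,274),spat=(442,310,480,396)).items(): print(n,(d[y0:y1,x0:x1]>40).sum())
E
```

```text
234 [145.5 275.6] ((145.70587158203125, 275.82354736328125), (18.439088821411133, 13.232758522033691), 12.52880859375)
35 [141.6 286.3] ((142.12001037597656, 286.1600036621094), (12.162237167358398, 3.111269950866699), 8.130102157592773)
164 [128.8 342.6] ((128.3823699951172, 343.0294189453125), (19.550838470458984, 11.661904335021973), 30.963762283325195)
[array([0.52150797, 0.30481835, 0.222     ]), array([0.41142752, 0.33331335, 0.222     ])] [0.46646774 0.31906585 0.222     ] -14.512807817656727 0.11370869828211673
12.8 [0.46834132 0.31859131 0.26673511] [ 0.52733041 -0.37869454 -1.28865982] [ 0.2   0.11  0.11 -0.13  0.13  0.03]
flask 0
beaker 0
bottle 0
dish 0
short 0
spat 0
```

```bash
python3 -c "
from station import *
finish_job()"
```

```text
the job is handed in; nothing more can be done
```

I rolled the tube about 39 mm (four flats, 120°) toward +x with two press-and-drag strokes of the closed fingertips. I then gripped it across its middle, lifted it and held it over the camera box, and handed the job in at 12.8 s.

**Last checks:**
- **Label up:** the label was centred on top in the pictures taken before the lift. Afterwards only a small light patch, probably its end, showed beside the gripper.
- **Position:** the tube centre was at (0.4665, 0.319) and the glass at (0.468, 0.320), about 2 mm apart sideways.
- **Direction:** the tube was about 1° off the glass's long side.
- **Height:** the centre line was at about 0.210 m. I took this from the 192 mm lift, because I had only one view of it there.
- **Level:** I did not measure this directly. The gripper pointed straight down and the grip width held at about 29 mm.
- **Other things:** in the top view, none of the six bystanders showed any change from the start.

**What failed or disagreed:**
- The arm blocked the side camera at the end, so I could not check the label or the height from two views.
- The label looked about 28 mm across in the top view, wider than the stated 23 mm would show. I relied on its edges being balanced on both sides and on the four-step travel.

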